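Load the blue colourant canister and latch the dispenser tray

TASK

Stand the blue colourant canister upright in the white well of the tray on the paint-tinting dock and let go of it. Then press the tray's front plate gently towards the dock's housing until the push-push latch catches, let go, and make sure that the tray has stayed in. Do not ram or force the tray against its stop, set the canister down without banging it, and leave the other canisters and the tester pot where they are.

Things in the scene. Friction and masses are not known exactly. Their poses are not given: they have to be found in the camera images.
- canister_blue: blue upright cylinder with a white paper band, 50 mm diameter, 90 mm tall (a flat black 38 mm disc on top adds 1.5 mm), about 0.25 kg (0.18 to 0.33), standing on the counter in a loose row of three with the red and the yellow one, in any order, about 115 mm apart. Origin: centre of its underside; z up along its axis
- canister_red: red canister of the same shape, to be left alone. Origin: centre of its underside
- canister_yellow: yellow canister of the same shape, to be left alone. Origin: centre of its underside
- tester_pot: white-capped clear jar, 64 mm diameter, 75 mm tall, on the other side of the dock, to be left alone. Origin: centre of its underside
- dock: tinting dock fixed to the counter: grey base, x -150 to +165 mm, 180 mm wide, 20 mm thick; two aluminium rails (tops 42 mm above the counter, inner faces at y = -71 and +71 mm) with the tray between them; at the back a white housing 180 mm wide, front face at x = +43 mm, top at 145 mm. Origin on the counter; +x is the way the tray is pushed in, away from the robot
- tray (a joint): tray travel in m, 0 = fully out (start); spring and friction resist with 3 to 8 N. Push-push latch: pressed to a firm stop at 31 to 58 mm (unseen, differs each time; bears 16 N at most) and let go, it springs back 13 mm and stays (17 to 45 mm). Let go 3 mm or more short of the stop, it springs out to 0. Pressed to the stop again when latched, it is freed and springs out to 0; can be pressed anew
- tray_front (a point): centre of the yellow patch on the front face of the tray's black upright push plate (110 mm wide, 8 mm thick, from 23 to 93 mm above the counter); the point lies 70 mm above the counter, and at the start 144 mm in front of the dock's origin; moves with the tray; x axis points into the dock
- tray_well (a point): centre of the floor of the tray's square white well, 94 mm behind the plate's front face, 26 mm above the counter; the well is 58 mm square inside, its walls 24 mm high and 4 mm thick; moves with the tray; axes as the dock's
Mind the look-alikes: they are no part of the job. There is more than one size of the canister_blue; the one meant has the size given above.

How it is judged:
On the way, in this order (a step that is already met when the one before it is completed fails the run):
1. the blue canister stands in the well of the tray, released, the tray still out (horizontal distance between canister_blue and tray_well below 0.01 m and z of canister_blue in the frame of tray_well below 0.004 m and angle between canister_blue's own z axis and vertical below 0.1 rad and contact force between the fingers and canister_blue below 0.1 N and value of joint tray below 0.01 m), for 0.2 s.
2. the tray is pressed in (value of joint tray above 0.028 m).
At the end, for the whole second after the job is handed in: the tray is latched in and at rest by itself (travel over 14 mm), the blue canister stands in its well on the floor (within 10 mm of the centre, less than 4 mm above the floor, tilt under 0.1 rad) and is at rest (value of joint tray above 0.014 m and velocity of joint tray between -0.01 and 0.01 m/s and horizontal distance between canister_blue and tray_well below 0.01 m and z of canister_blue in the frame of tray_well below 0.004 m and angle between canister_blue's own z axis and vertical below 0.1 rad and linear speed of canister_blue below 0.02 m/s); the robot touches nothing.
It fails at once if the robot presses on the dock or its tray with more than 16 N (contact force between any of the fingers, the arm and dock above 16 N).
It fails at once if the blue canister is banged or pressed on the dock with more than 40 N (contact force between canister_blue and dock above 40 N).
It fails at once if another canister or the tester pot is moved more than 20 mm or tipped (distance of any of canister_red, canister_yellow, tester_pot from where it was at the start of the episode above 0.02 m or angle between any of canister_red, canister_yellow, tester_pot's own z axis and vertical above 0.3 rad).
It also fails if it takes over 58 s, if anything falls off the work surface, if the arm or the gripper's body presses on something with over 40 N, if the wrist force passes 120 N, or if a joint passes its speed limit or range.

ROBOT

A 7-joint arm with a two-finger parallel gripper is mounted at the origin on the work surface. World frame = base frame: x ahead of the robot, y to its left, z up, the work surface at z = 0. Lengths are in m, angles in rad, forces in N, time in s.
With the tool pointing down it reaches from about 0.425 to 0.925 m from the base axis. Payload 6.8 kg.
Tool frame: the origin (TCP) lies at the very end of the fingers, on their centre line; the grasp point (between the pads) lies arm.pinch_z behind it (arm.pinch_z is the distance from the TCP to the grasp point, in m); z points along the fingers, y is the direction in which the jaws open and shut (so a half turn about z gives the same grasp; the last joint's range is limited). The gripper opens to 88 mm and grips with 3 to 60 N. Pads are 20 mm wide; open, the fingers measure 115 mm over their backs; the gripper's body (75 mm by 178 mm) begins 61 mm behind the grasp point.
Start: joints at [-0.108, 0.477, 0.022, 1.555, -0.011, 1.109, -0.083], TCP at [0.675, 0, 0.223] pointing down, gripper open.
Joint ranges: [-2.96, 2.96], [-0.34, 2.1], [-1.41, 1.46], [0.24, 2.44], [-1.37, 4.51], [0.17, 1.92], [-2.96, 2.96]. Speed limits (rad/s): [2.39, 2.39, 3.14, 3.14, 3.14, 3.14, 3.14].

INTERFACE

Orientations are given as a rotation vector (axis times angle).
In Python, from workcell import arm, imaging gives the robot as it stands.
- The arm moves only by the tool carry_out, never from a script. Its argument "commands" is a list of rows, each an object of numbers: "wx", "wy", "wz": the turn, a rotation vector about the tool's x, y, z in rad; "x", "y", "z": the shift along the tool's x, y, z in cm; "hand": the opening, from -1 (shut) to 1 (fully open), so that 0 is half open. A call has 1 to 5 rows; each row shifts and turns the commanded pose from where the row before left it, along the tool's axes as they then stand; what a row does not reach is not made up. A row lasts 1/8 s, in which the tool goes at most 62.5 mm and 10.7 degrees, less where a joint would pass 70% of its speed; a pose out of reach is approached as far as the arm can. A call is refused whole if a number of a shift passes 6.25 or a number of a turn 0.188, either way. A call with a gripper value outside its range is refused whole. The fingers move at their own pace and stop on an object; the grip force is fixed at half the most. Time passes only in rows, so rows that do not move let the fingers close. It gives the time, the measured TCP pose, the force and the opening at its end, in the units of the state.
- arm.sense(): the state, without advancing time (a new reading comes with each control period).
- imaging.grab_frame(name): name is "scene" or "side" or "wrist"; returns (picture, depth): 384x512x3 uint8, red, green, blue; 384x512 float32, m along the optical axis (not along the pixel's ray), 0 where there is no reading.
- imaging.calibration(name): a dict with "fx", "fy", "cx", "cy" (pixels), "R" (3x3) and "t" (3): a world point X has camera coordinates R X + t; the wrist camera has in their place "T_tool_cam" (4x4, takes a point from camera to tool coordinates, whose origin is the TCP and whose axes are the flange's). Camera axes: x right, y down, z forward; pixel columns grow to the right and rows downward; lengths in m; the calibration is good to about 2 mm. A picture is of the moment at which its call begins: read the wrist's pose just before it. calibration takes no time and is no camera call.
- arm.hand_in(): hands the job in, once; it reports no verdict.
The state is a dict: "clock": time; "qpos": joint angles; "joint_velocities": joint speeds; "joint_torque": joint torques, N m; "eef_pos": TCP position; "tcp_rot": TCP orientation; "force": force on the tool from outside, world axes, zero at the start; "ft_torque": the same for the moment, N m; "finger_gap": opening from 0.0 (shut) to 1.0 (fully open).
Only numpy, scipy, OpenCV 4.12 (cv2) and the standard library are available. Lean on these libraries where they do the work, as an engineer would, in place of code of your own. Each camera call takes 0.05 s, during which the arm holds its last target. There are 200 camera calls.

## Working session

There is one attempt and no reset: what is moved stays moved. The work goes in short steps, Python scripts to look and compute and a tool call to move; the robot and the scene stay as the last step left them, time stands still between calls to the robot, and variables do not carry over. Pictures are saved under pics/ and viewed, about 8 in all and at most 12, crops included, and the job is handed in when it is done.

Besides the shell and the picture viewer there is one more tool, called after "Emit:" as name([rows], argument=value, ...), one row to a line, values as JSON. carry_out: Moves the arm, as the interface text tells. Its arguments: {"type":"object","properties":{"commands":{"type":"array"}},"required":["commands"]}

```bash
mkdir -p pics
cat > h.py <<'E'
import numpy as np, cv2
from scipy.spatial.transform import Rotation as Ro
from workcell import arm, imaging
def world(name,d,st=None):
    c=imaging.calibration(name); v,u=np.mgrid[:d.shape[0],:d.shape[1]]
    P=np.stack([(u-c['cx'])/c['fx']*d,(v-c['cy'])/c['fy']*d,d],-1)
    if 'R' in c: return (P-np.array(c['t']))@np.array(c['R'])
    T=np.array(c['T_tool_cam']); R=Ro.from_rotvec(st['tcp_rot']).as_matrix()
    return (P@T[:3,:3].T+T[:3,3])@R.T+np.array(st['eef_pos'])
def grab(name,f=None):
    st=arm.sense(); p,d=imaging.grab_frame(name)
    if f: cv2.imwrite('pics/'+f,p[:,:,::-1])
    return p,world(name,d,st),d
E
python3 - <<'E'
from h import *
s=arm.sense(); print(s, arm.pinch_z)
for n in('scene','side'):
    p,W,d=grab(n,n+'0.png'); np.savez('/tmp/'+n,p=p,W=W,d=d)
    h=cv2.cvtColor(p,cv2.COLOR_RGB2HSV)
    for c,(a,b) in dict(blue=(95,130),yellow=(20,35),red=(0,8),red2=(172,180)).items():
        m=((h[...,0]>=a)&(h[...,0]<=b)&(h[...,1]>120)&(h[...,2]>50)).astype(np.uint8)
        k,l,S,C=cv2.connectedComponentsWithStats(m)
        for i in range(1,k):
            if S[i,4]>40:
                w=W[(l==i)&(d>0)]; 
                if len(w): print(n,c,S[i],np.percentile(w,[3,50,97],axis=0).round(3).tolist())
a=cv2.imread('pics/scene0.png');b=cv2.imread('pics/side0.png')
cv2.imwrite('pics/both.png',cv2.resize(np.vstack([a,b]),None,fx=.78,fy=.78))
E
```

```text
{'clock': 0.0, 'qpos': array([-0.1081139 ,  0.47773634,  0.0223592 ,  1.55643009, -0.01150008,
        1.10932803, -0.08311012]), 'joint_velocities': array([ 9.00435409e-04,  9.05206695e-05, -3.22126965e-04,  6.87256181e-04,
       -1.32743279e-03,  3.16559357e-04,  6.34443707e-04]), 'joint_torque': array([-1.31144458e-03, -5.82851672e+01,  1.53386436e+00, -2.72606850e+01,
       -5.43364382e-02,  1.69422745e-02,  2.21527275e-04]), 'eef_pos': array([ 6.74398257e-01, -1.81823347e-05,  2.21733893e-01]), 'tcp_rot': array([-2.22061712e+00, -2.22063550e+00,  2.11690687e-03]), 'force': array([ 0.28229965, -0.44015879,  0.32451786]), 'ft_torque': array([ 0.01922603, -0.00016975, -0.01049212]), 'finger_gap': 0.999986254640121} 0.0187
scene blue [112 200  34  20 396] [[0.831, -0.173, -0.002], [0.877, -0.151, 0.001], [0.922, -0.129, 0.005]]
scene blue [303 209  28  27 288] [[0.387, 0.151, 0.092], [0.432, 0.188, 0.127], [0.454, 0.215, 0.132]]
scene blue [292 260  20  19 164] [[0.493, 0.231, 0.0], [0.521, 0.277, 0.089], [0.539, 0.297, 0.092]]
scene blue [290 292  31  35 386] [[0.534, 0.337, 0.07
[... 1722 characters left out ...]
 39   50 1213] [[0.168, 0.541, 0.007], [0.222, 0.555, 0.085], [0.273, 0.656, 0.13]]
side yellow [266 108  16  23 247] [[0.607, 0.23, 0.04], [0.624, 0.238, 0.07], [0.647, 0.28, 0.092]]
side yellow [377 259  45  17 670] [[0.818, -0.272, -0.002], [0.864, -0.25, 0.002], [0.911, -0.227, 0.005]]
side red [297  67  14  19  87] [[0.634, -0.031, 0.004], [0.639, -0.011, 0.391], [0.771, 0.607, 0.393]]
side red [300  93  17   5  50] [[0.636, -0.023, 0.35], [0.655, -0.02, 0.354], [0.668, -0.014, 0.357]]
side red [188 108   9  13  41] [[0.372, 0.259, -0.002], [0.384, 0.274, 0.087], [0.398, 0.417, 0.092]]
side red [381 277  46  17 715] [[0.813, -0.322, -0.002], [0.859, -0.3, 0.002], [0.905, -0.276, 0.005]]
```

View pics/both.png

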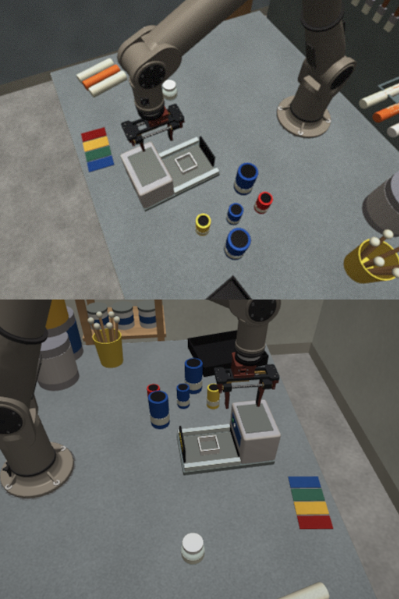

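The scene view shows the row red–blue–yellow. The small blue canister sits around (235,212) in the composite, at roughly world (0.515, 0.275). A large blue look-alike stands on each side of it. Next I'll measure the dock and the canister from the point clouds.

Run:
```python
from h import *
for n in('scene','side'):
    z=np.load('/tmp/'+n+'.npz'); p,W,d=z['p'],z['W'],z['d']
    ok=d>0; X,Y,Z=W[...,0],W[...,1],W[...,2]
    for nm,c in dict(blue=(.515,.275),red=(.41,.285),yel=(.635,.265)).items():
        m=ok&(np.hypot(X-c[0],Y-c[1])<.045)&(Z>.083)&(Z<.1)
        w=W[m][:,:2].astype(np.float32)
        print(n,nm,m.sum(),np.median(W[m],0).round(4),[np.round(q,4) for q in cv2.minEnclosingCircle(w)])
    for nm,(a,b) in dict(house=(.138,.152),plate=(.086,.099),wallz=(.046,.055),rail=(.038,.046)).items():
        m=ok&(X>.45)&(X<1)&(abs(Y)<.2)&(Z>a)&(Z<b)
        m=cv2.morphologyEx(m.astype(np.uint8),cv2.MORPH_CLOSE,np.ones((3,3)))
        k,l,S,C=cv2.connectedComponentsWithStats(m)
        for i in range(1,k):
            if S[i,4]>25:
                w=W[(l==i)&ok&(Z>a)&(Z<b)][:,:2]
                print(n,nm,S[i],[np.round(q,3) for q in cv2.minAreaRect(w.astype(np.float32))],w.mean(0).round(3))
a=cv2.imread('pics/scene0.png')[150:340,140:340];b=cv2.imread('pics/side0.png')[60:250,180:380]
cv2.imwrite('pics/crop.png',cv2.resize(np.hstack([a,b]),None,fx=2,fy=2,interpolation=cv2.INTER_CUBIC))
```

```text
scene blue 277 [0.5157 0.2758 0.0897] [array([0.5149, 0.2744]), np.float64(0.0251)]
scene red 263 [0.4038 0.2835 0.0898] [array([0.4029, 0.2822]), np.float64(0.0254)]
scene yel 295 [0.6312 0.2618 0.0899] [array([0.6308, 0.2601]), np.float64(0.0253)]
scene house [ 155  182   67   69 2629] [array([0.732, 0.023]), array([0.121, 0.181]), np.float64(2.314)] [0.733 0.03 ]
scene plate [256 175  21  29 106] [array([0.488, 0.012]), array([0.009, 0.11 ]), np.float64(2.281)] [0.489 0.013]
scene plate [181 239  42  20  93] [array([0.729, 0.111]), array([0.118, 0.008]), np.float64(0.309)] [0.733 0.112]
scene wallz [224 196  22  14  52] [array([ 0.579, -0.007]), array([0.065, 0.021]), np.float64(3.183)] [ 0.582 -0.012]
scene wallz [229 201  25  21  68] [array([0.577, 0.027]), array([0.066, 0.045]), np.float64(3.095)] [0.573 0.036]
scene wallz [183 245  41  21  66] [array([0.729, 0.111]), array([0.119, 0.008]), np.float64(0.22)] [0.731 0.112]
scene rail [204 176  51  26 276] [array([ 0.572, -0.064]), array([0.168, 0.021]), np.float64(2.975)] [ 0.573 -0.064]
scene rail [229 198  19   7  33] [array([
[... 1113 characters left out ...]
.67  0.037]
side wallz [254 174  28  21 141] [array([0.578, 0.012]), array([0.066, 0.07 ]), np.float64(1.835)] [0.578 0.011]
side wallz [305 191  50  15 138] [array([ 0.726, -0.066]), array([0.045, 0.127]), np.float64(70.708)] [ 0.724 -0.066]
side rail [234 160  62  12 327] [array([0.581, 0.092]), array([0.173, 0.023]), np.float64(2.116)] [0.581 0.092]
side rail [256 176  23   9  53] [array([0.585, 0.04 ]), array([0.027, 0.062]), np.float64(64.748)] [0.583 0.04 ]
side rail [256 191  26   7  54] [array([ 0.576, -0.02 ]), array([0.019, 0.066]), np.float64(76.555)] [ 0.575 -0.018]
side rail [236 198 118  19 552] [array([ 0.64 , -0.061]), array([0.306, 0.031]), np.float64(1.786)] [ 0.612 -0.068]
```

View pics/crop.png

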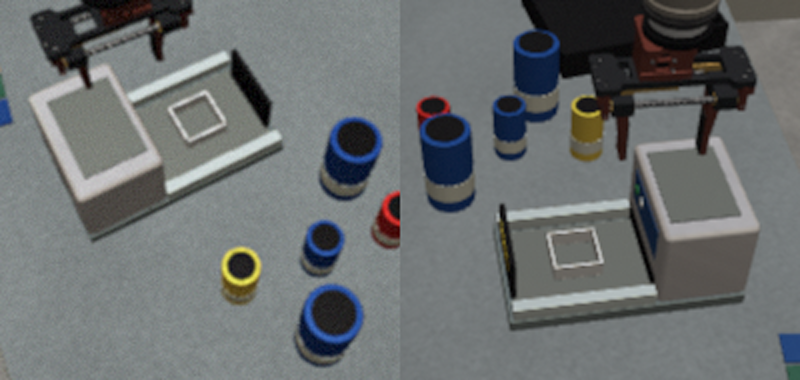

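The canister is at about (0.516, 0.272), with the two views disagreeing by about 5 mm in y. The dock yaw is about 2.6° and the well is near (0.578, 0.012). I'll check both with the wrist camera, the dock first.

Emit:
carry_out([
  {"x":0.4,"y":-2.5,"hand":1},
  {"x":0.4,"y":-2.5,"hand":1},
  {"x":0.4,"y":-2.5,"hand":1},
  {"x":0,"y":-2.5,"hand":1},
  {"x":0,"y":0,"hand":1},
])

```text
schema error: expected keys wx, wy, wz, x, y, z, hand
```

Run:
```python
from h import *
print(arm.sense()['eef_pos'],arm.sense()['tcp_rot'])
p,W,d=grab('wrist','w1.png'); np.savez('/tmp/w1',p=p,W=W,d=d)
ok=d>0;X,Y,Z=W[...,0],W[...,1],W[...,2]
for nm,(a,b) in dict(house=(.14,.15),plate=(.086,.099),wallz=(.046,.055),rail=(.038,.046)).items():
    m=ok&(Z>a)&(Z<b)&(X>.4)&(abs(Y)<.2)
    k,l,S,C=cv2.connectedComponentsWithStats(m.astype(np.uint8))
    for i in range(1,k):
        if S[i,4]>150:
            w=W[l==i]; print(nm,S[i],[np.round(q,4) for q in cv2.minAreaRect(w[:,:2].astype(np.float32))],w.mean(0).round(4))
```

```text
[ 6.74492196e-01 -1.21409710e-05  2.21793677e-01] [-2.22068626e+00 -2.22070373e+00  1.89335314e-03]
house [  248    58   160   216 28935] [array([0.7312, 0.0217]), array([0.1199, 0.178 ]), np.float64(2.6552)] [0.7288 0.0352 0.1472]
plate [  53  119   36  108 1288] [array([0.4888, 0.0103]), array([0.0095, 0.1096]), np.float64(2.5839)] [0.4898 0.0135 0.0922]
wallz [  0   0  34  37 317] [array([0.4389, 0.1563]), array([0.0486, 0.0107]), np.float64(40.4215)] [0.4431 0.1578 0.0507]
wallz [ 81 117  26  96 406] [array([0.4921, 0.0106]), array([0.0028, 0.109 ]), np.float64(3.247)] [0.492  0.0139 0.0506]
wallz [138 132  66  61 935] [array([0.5783, 0.0142]), array([0.0662, 0.0663]), np.float64(2.9171)] [0.5775 0.015  0.0504]
rail [  1   0  38  38 256] [array([0.4381, 0.1566]), array([0.0535, 0.0126]), np.float64(38.9269)] [0.4428 0.1584 0.0419]
rail [  75   76  173   26 3017] [array([0.5722, 0.094 ]), array([0.185 , 0.0181]), np.float64(2.5857)] [0.573  0.0939 0.043 ]
rail [ 88 117  22  93 350] [array([0.4922, 0.0103]), array([0.0022, 0.1082]), np.float64(2.3931)] [0.492  0.0129 0.0421]
rail [143 139  56  49 210] [array([ 0.563 , -0.0011]), array([0.0404, 0.0795]), np.float64(47.0464)] [0.5608 0.0022 0.0419]
rail [ 105  215  149   20 2024] [array([ 0.5787, -0.0654]), array([0.1841, 0.0184]), np.float64(2.4588)] [ 0.58   -0.0642  0.0427]
```

View pics/w1.png

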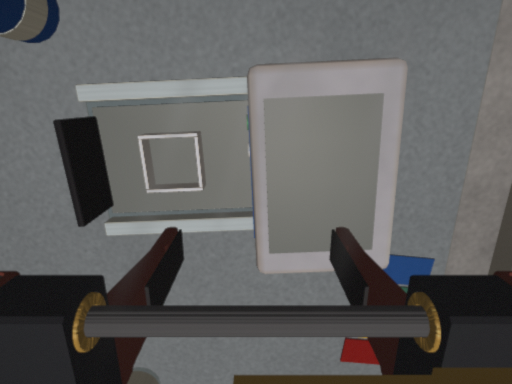

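The wrist view shows the well at pixels (138–203, 132–192), which puts it at world (0.578, 0.014). The plate is at the left, and the yaw is 2.6°. Rows need every key, so I'll go to the canister with full rows.

Emit:
carry_out([
  {"x":4.6,"y":-3.1,"z":0,"wx":0,"wy":0,"wz":0,"hand":1},
  {"x":4.6,"y":-3.1,"z":0,"wx":0,"wy":0,"wz":0,"hand":1},
  {"x":4.6,"y":-3.1,"z":0,"wx":0,"wy":0,"wz":0,"hand":1},
  {"x":4.6,"y":-3.1,"z":0,"wx":0,"wy":0,"wz":0,"hand":1},
  {"x":4.6,"y":-3.1,"z":0,"wx":0,"wy":0,"wz":0,"hand":1},
])

```text
clock: 0.78
eef_pos: [0.5187, 0.2313, 0.2226]
tcp_rot: [-2.222, -2.221, 0.0]
force: [0.1, -0.1, -0.7]
finger_gap: 0.999
```

Run:
```python
from h import *
print(arm.sense()['eef_pos'],arm.sense()['tcp_rot'])
for i in range(6): imaging.grab_frame('wrist')
print(arm.sense()['eef_pos'],arm.sense()['tcp_rot'])
p,W,d=grab('wrist','w2.png')
ok=d>0;X,Y,Z=W[...,0],W[...,1],W[...,2]
for nm,c in dict(blue=(.516,.2715),red=(.403,.281),yel=(.631,.258)).items():
    m=ok&(np.hypot(X-c[0],Y-c[1])<.045)&(Z>.083)&(Z<.1)
    if m.sum()>20: print(nm,m.sum(),np.median(W[m],0).round(4),[np.round(q,4) for q in cv2.minEnclosingCircle(W[m][:,:2].astype(np.float32))])
```

```text
[0.51869231 0.23129089 0.22257777] [-2.22150667e+00 -2.22131701e+00  1.75116246e-04]
[0.52077034 0.22856181 0.2225348 ] [ 2.22311643e+00  2.21876913e+00 -6.74432252e-04]
blue 2029 [0.5142 0.2739 0.0922] [array([0.5141, 0.273 ]), np.float64(0.025)]
red 2174 [0.404  0.2825 0.092 ] [array([0.4023, 0.2815]), np.float64(0.0251)]
yel 2034 [0.6284 0.2608 0.0923] [array([0.63  , 0.2595]), np.float64(0.0251)]
```

View pics/w2.png

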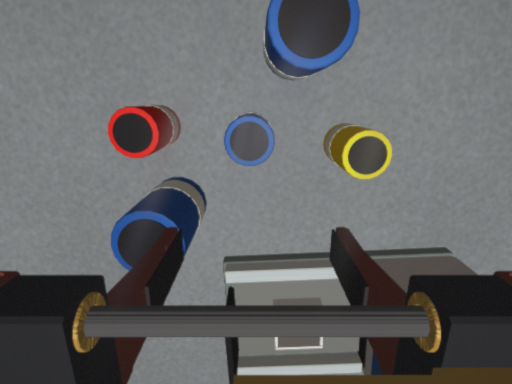

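The wrist view shows the small blue canister at (250,140), which is (0.514, 0.273). The fingers have free gaps on both sides. I'll align, then descend.

Emit:
carry_out([
  {"x":4.45,"y":-0.65,"z":0,"wx":0,"wy":0,"wz":0,"hand":1},
  {"x":0,"y":0,"z":4,"wx":0,"wy":0,"wz":0,"hand":1},
  {"x":0,"y":0,"z":4,"wx":0,"wy":0,"wz":0,"hand":1},
  {"x":0,"y":0,"z":2,"wx":0,"wy":0,"wz":0,"hand":1},
  {"x":0,"y":0,"z":0,"wx":0,"wy":0,"wz":0,"hand":1},
])

```text
clock: 1.75
eef_pos: [0.5134, 0.2724, 0.121]
tcp_rot: [-2.224, -2.218, 0.006]
force: [-0.1, 0.6, -0.2]
finger_gap: 1.001
```

Emit:
carry_out([
  {"x":0,"y":0,"z":2.5,"wx":0,"wy":0,"wz":0,"hand":1},
  {"x":0,"y":0,"z":2.5,"wx":0,"wy":0,"wz":0,"hand":1},
  {"x":0,"y":0,"z":2.3,"wx":0,"wy":0,"wz":0,"hand":1},
  {"x":0,"y":0,"z":0,"wx":0,"wy":0,"wz":0,"hand":1},
  {"x":0,"y":0,"z":0,"wx":0,"wy":0,"wz":0,"hand":1},
])

```text
clock: 2.38
eef_pos: [0.5148, 0.2747, 0.0511]
tcp_rot: [2.222, 2.22, 0.003]
force: [0.7, 0.2, -0.3]
finger_gap: 1.001
```

Run:
```python
from h import *
print(arm.sense()['eef_pos'],arm.sense()['force'])
p,W,d=grab('wrist')
q,V,e=grab('side')
cv2.imwrite('pics/w3.png',np.hstack([p[:,:,::-1],cv2.resize(q[60:210,170:300],None,fx=2.2,fy=2.56)[:,:,::-1]]))
```

```text
[0.51478857 0.2746657  0.05112463] [ 0.71415239  0.19568718 -0.29006356]
```

View pics/w3.png

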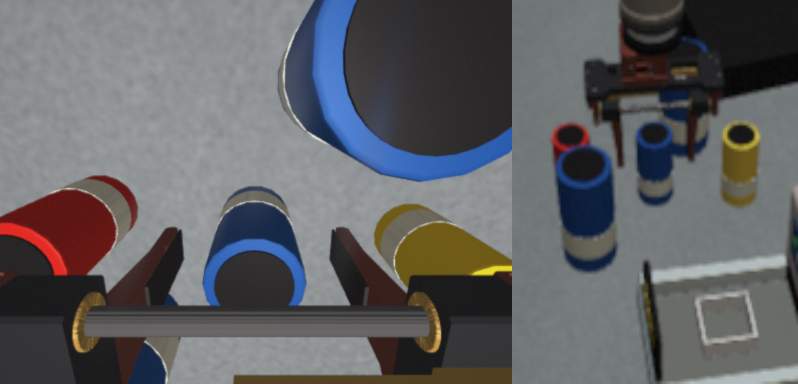

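The canister is centred between the jaws (255,270) and the neighbours are clear. I'll close, then lift.

Emit:
carry_out([
  {"x":0,"y":0,"z":0,"wx":0,"wy":0,"wz":0,"hand":0.3},
  {"x":0,"y":0,"z":0,"wx":0,"wy":0,"wz":0,"hand":0},
  {"x":0,"y":0,"z":0,"wx":0,"wy":0,"wz":0,"hand":-0.4},
  {"x":0,"y":0,"z":0,"wx":0,"wy":0,"wz":0,"hand":-0.4},
  {"x":0,"y":0,"z":0,"wx":0,"wy":0,"wz":0,"hand":-0.4},
])

```text
clock: 3.1
eef_pos: [0.5135, 0.2745, 0.0497]
tcp_rot: [-2.221, -2.221, 0.0]
force: [0.5, 0.0, -0.0]
finger_gap: 0.564
```

Emit:
carry_out([
  {"x":0,"y":0,"z":-1,"wx":0,"wy":0,"wz":0,"hand":-0.4},
  {"x":0,"y":0,"z":-3,"wx":0,"wy":0,"wz":0,"hand":-0.4},
  {"x":0,"y":0,"z":-4,"wx":0,"wy":0,"wz":0,"hand":-0.4},
  {"x":0,"y":0,"z":-4,"wx":0,"wy":0,"wz":0,"hand":-0.4},
  {"x":0,"y":0,"z":0,"wx":0,"wy":0,"wz":0,"hand":-0.4},
])

```text
clock: 3.72
eef_pos: [0.5154, 0.2756, 0.1733]
tcp_rot: [2.221, 2.22, 0.01]
force: [-0.1, 0.3, -1.8]
finger_gap: 0.565
```

The grip holds (gap 49.7 mm). I'll carry it to above the well.

Emit:
carry_out([
  {"x":-5.2,"y":1.3,"z":0,"wx":0,"wy":0,"wz":0,"hand":-0.4},
  {"x":-5.2,"y":1.3,"z":0,"wx":0,"wy":0,"wz":0,"hand":-0.4},
  {"x":-5.2,"y":1.3,"z":0,"wx":0,"wy":0,"wz":0,"hand":-0.4},
  {"x":-5.2,"y":1.3,"z":0,"wx":0,"wy":0,"wz":0,"hand":-0.4},
  {"x":-5.2,"y":1.2,"z":0,"wx":0,"wy":0,"wz":0,"hand":-0.4},
])

```text
clock: 4.35
eef_pos: [0.5767, 0.0127, 0.1682]
tcp_rot: [-2.22, -2.221, 0.003]
force: [1.2, -0.2, -2.7]
finger_gap: 0.562
```

Emit:
carry_out([
  {"x":0,"y":0,"z":2.5,"wx":0,"wy":0,"wz":0,"hand":-0.4},
  {"x":0,"y":0,"z":1.5,"wx":0,"wy":0,"wz":0,"hand":-0.4},
  {"x":0,"y":0,"z":0,"wx":0,"wy":0,"wz":0,"hand":-0.4},
  {"x":0,"y":0,"z":0,"wx":0,"wy":0,"wz":0,"hand":-0.4},
])

```text
clock: 4.85
eef_pos: [0.5776, 0.0156, 0.1299]
tcp_rot: [-2.219, -2.223, -0.001]
force: [-0.2, 0.0, -2.5]
finger_gap: 0.571
```

Run:
```python
from h import *
s=arm.sense();print(s['eef_pos'],s['tcp_rot'])
p,W,d=grab('wrist'); ok=d>0;X,Y,Z=W[...,0],W[...,1],W[...,2]
zt=s['eef_pos'][2]-.0497+.091
m=ok&(abs(Z-zt)<.006)&(np.hypot(X-s['eef_pos'][0],Y-s['eef_pos'][1])<.04)
h=cv2.cvtColor(p,cv2.COLOR_RGB2HSV); b=ok&(h[...,0]>95)&(h[...,0]<130)&(h[...,1]>120)&(np.hypot(X-s['eef_pos'][0],Y-s['eef_pos'][1])<.06)
print('top',m.sum(),zt)
if m.sum():print([np.round(q,4) for q in cv2.minEnclosingCircle(W[m&b][:,:2].astype(np.float32))],np.percentile(W[b],[2,50,98],axis=0).round(4))
q,V,e=grab('side')
cv2.imwrite('pics/w4.png',np.hstack([p[:,:,::-1],cv2.resize(q[80:230,200:330],None,fx=2.2,fy=2.56)[:,:,::-1]]))
for nm,D,w,pp in (('wr',d,W,p),('side',e,V,q)):
    m=(D>0)&(w[...,2]>.044)&(w[...,2]<.056)&(np.hypot(w[...,0]-.578,w[...,1]-.014)<.05)&(pp.min(-1)>110)
    if m.sum()>10: print(nm,m.sum(),[np.round(t,4) for t in cv2.minAreaRect(w[m][:,:2].astype(np.float32))])
```

```text
[0.57761319 0.01557981 0.12985996] [-2.21949198e+00 -2.22315965e+00 -5.03699513e-04]
top 7230 0.17115996077158852
[array([0.5778, 0.0136]), np.float64(0.026)] [[0.5548 0.0067 0.129 ]
 [0.5781 0.0333 0.1692]
 [0.6006 0.0388 0.1727]]
wr 1001 [array([0.5778, 0.019 ]), array([0.0663, 0.057 ]), np.float64(2.2628)]
side 89 [array([0.5781, 0.013 ]), array([0.0664, 0.0694]), np.float64(2.6514)]
```

View pics/w4.png

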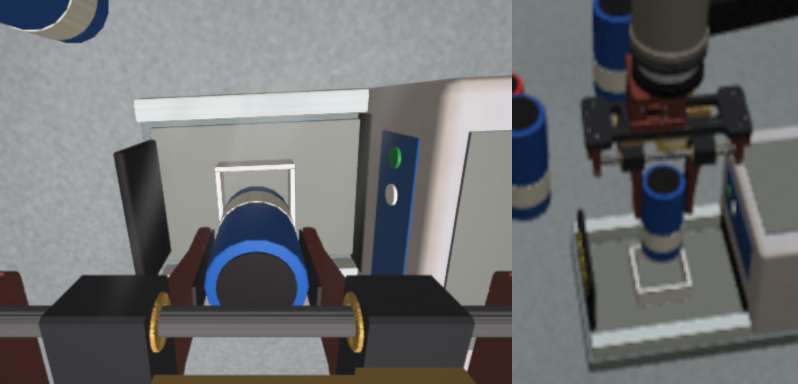

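The far well wall at (255,165) puts the well centre at (0.578, 0.0145). The canister is at (0.578, 0.0136), so it is aligned. I'll lower it, slowing near the floor (TCP about 0.0757).

Emit:
carry_out([
  {"x":0,"y":0,"z":1.5,"wx":0,"wy":0,"wz":0,"hand":-0.4},
  {"x":0,"y":0,"z":1.5,"wx":0,"wy":0,"wz":0,"hand":-0.4},
  {"x":0,"y":0,"z":1.2,"wx":0,"wy":0,"wz":0,"hand":-0.4},
  {"x":0,"y":0,"z":0.6,"wx":0,"wy":0,"wz":0,"hand":-0.4},
  {"x":0,"y":0,"z":0,"wx":0,"wy":0,"wz":0,"hand":-0.4},
])

```text
clock: 5.58
eef_pos: [0.5772, 0.0144, 0.081]
tcp_rot: [-2.221, -2.221, 0.001]
force: [-0.1, -0.6, -2.8]
finger_gap: 0.566
```

Emit:
carry_out([
  {"x":0,"y":0,"z":0.2,"wx":0,"wy":0,"wz":0,"hand":-0.4},
  {"x":0,"y":0,"z":0.1,"wx":0,"wy":0,"wz":0,"hand":-0.4},
  {"x":0,"y":0,"z":0.1,"wx":0,"wy":0,"wz":0,"hand":-0.4},
  {"x":0,"y":0,"z":0,"wx":0,"wy":0,"wz":0,"hand":-0.4},
])

```text
clock: 6.08
eef_pos: [0.5775, 0.0145, 0.0777]
tcp_rot: [2.221, 2.221, 0.0]
force: [0.5, -0.4, -1.9]
finger_gap: 0.562
```

Emit:
carry_out([
  {"x":0,"y":0,"z":0.1,"wx":0,"wy":0,"wz":0,"hand":-0.4},
  {"x":0,"y":0,"z":0.1,"wx":0,"wy":0,"wz":0,"hand":-0.4},
  {"x":0,"y":0,"z":0,"wx":0,"wy":0,"wz":0,"hand":-0.4},
])

```text
clock: 6.45
eef_pos: [0.5775, 0.0145, 0.0756]
tcp_rot: [-2.221, -2.221, -0.0]
force: [-0.1, -0.9, -2.0]
finger_gap: 0.569
```

Emit:
carry_out([
  {"x":0,"y":0,"z":0.1,"wx":0,"wy":0,"wz":0,"hand":-0.4},
  {"x":0,"y":0,"z":0,"wx":0,"wy":0,"wz":0,"hand":-0.4},
])

```text
clock: 6.7
eef_pos: [0.5778, 0.0146, 0.0755]
tcp_rot: [2.221, 2.221, 0.001]
force: [-2.2, -0.5, 6.8]
finger_gap: 0.568
```

The canister is on the floor (force +6.8 N). I'll release and rise.

Emit:
carry_out([
  {"x":0,"y":0,"z":0,"wx":0,"wy":0,"wz":0,"hand":0.3},
  {"x":0,"y":0,"z":0,"wx":0,"wy":0,"wz":0,"hand":0.6},
  {"x":0,"y":0,"z":0,"wx":0,"wy":0,"wz":0,"hand":0.8},
  {"x":0,"y":0,"z":0,"wx":0,"wy":0,"wz":0,"hand":0.8},
])

```text
clock: 7.2
eef_pos: [0.5775, 0.0145, 0.0746]
tcp_rot: [-2.222, -2.221, -0.0]
force: [0.7, -0.4, 0.2]
finger_gap: 0.893
```

Emit:
carry_out([
  {"x":0,"y":0,"z":-2,"wx":0,"wy":0,"wz":0,"hand":0.8},
  {"x":0,"y":0,"z":-4,"wx":0,"wy":0,"wz":0,"hand":0.8},
  {"x":0,"y":0,"z":-4,"wx":0,"wy":0,"wz":0,"hand":0.8},
  {"x":0,"y":0,"z":-2,"wx":0,"wy":0,"wz":0,"hand":0.8},
  {"x":0,"y":0,"z":0,"wx":0,"wy":0,"wz":0,"hand":0.8},
])

```text
clock: 7.82
eef_pos: [0.5786, 0.0146, 0.1962]
tcp_rot: [2.22, 2.22, 0.004]
force: [-0.8, -0.5, -0.2]
finger_gap: 0.901
```

```bash
cat >> h.py <<'E'
def check(f):
    out=[]
    for n in ('side','scene'):
        p,W,d=grab(n); X,Y,Z=np.moveaxis(W,-1,0); ok=d>0
        t=ok&(np.hypot(X-.6,Y-.015)<.08)&(Z>.105)&(Z<.125)
        q=ok&(X>.47)&(X<.57)&(abs(Y)<.08)&(Z>.086)&(Z<.099)
        for nm,m in (('top',t),('plate',q)):
            if m.sum()>10:
                print(n,nm,m.sum(),np.median(W[m],0).round(4),[np.round(v,4) for v in cv2.minEnclosingCircle(W[m][:,:2].astype(np.float32))] if nm=='top' else [np.round(v,4) for v in cv2.minAreaRect(W[m][:,:2].astype(np.float32))])
        out.append(p[80:270,180:380] if n=='side' else p[130:320,150:350])
    cv2.imwrite('pics/'+f,cv2.resize(np.hstack(out)[:,:,::-1],None,fx=2,fy=2))
E
python3 -c "
from h import *
print(arm.sense()['eef_pos'],arm.sense()['qpos']); check('c1.png')"
```

```text
[0.57858526 0.01463139 0.19617417] [-1.30441291e-01  3.44861113e-01 -3.28516718e-03  1.82158813e+00
  1.37357144e-03  9.71657497e-01 -1.34386924e-01]
side top 308 [0.582  0.007  0.1153] [array([0.6178, 0.0152]), np.float64(0.0644)]
side plate 130 [ 0.4891 -0.0022  0.0917] [array([0.5264, 0.0112]), array([0.0846, 0.1101]), np.float64(2.4954)]
scene top 229 [0.5797 0.0172 0.1152] [array([0.5776, 0.0146]), np.float64(0.0256)]
scene plate 110 [0.4891 0.0199 0.0909] [array([0.5   , 0.0258]), array([0.1101, 0.081 ]), np.float64(44.8334)]
```

View pics/c1.png

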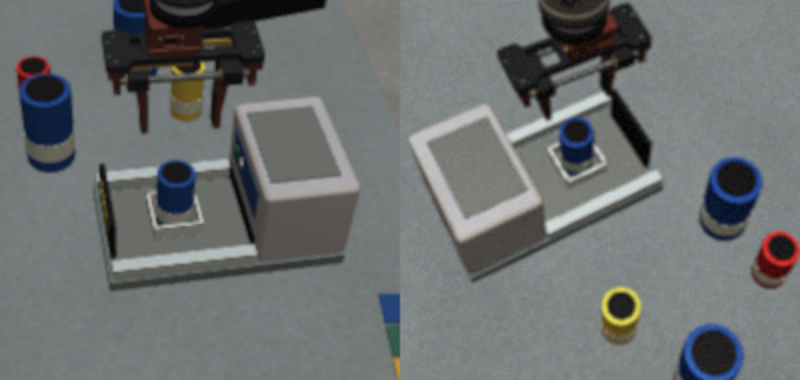

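The canister stands upright and centred in the well, with the tray still out: side view (176,190), scene view (577,140). Next I go in front of the plate, shut the hand and turn it 87.4°.

Emit:
carry_out([
  {"x":-0.1,"y":-4,"z":0,"wx":0,"wy":0,"wz":0,"hand":0.4},
  {"x":-0.2,"y":-4.4,"z":0,"wx":0,"wy":0,"wz":0,"hand":-0.2},
  {"x":-0.2,"y":-4,"z":0,"wx":0,"wy":0,"wz":0,"hand":-0.6},
  {"x":0,"y":0,"z":0,"wx":0,"wy":0,"wz":0.169,"hand":-1},
  {"x":0,"y":0,"z":0,"wx":0,"wy":0,"wz":0.169,"hand":-1},
])

```text
clock: 8.55
eef_pos: [0.4522, 0.0093, 0.1934]
tcp_rot: [-2.568, -1.808, 0.003]
force: [1.1, -0.2, 0.8]
finger_gap: 0.372
```

Emit:
carry_out([
  {"x":0,"y":0,"z":0,"wx":0,"wy":0,"wz":0.169,"hand":-1},
  {"x":0,"y":0,"z":0,"wx":0,"wy":0,"wz":0.169,"hand":-1},
  {"x":0,"y":0,"z":0,"wx":0,"wy":0,"wz":0.169,"hand":-1},
  {"x":0,"y":0,"z":0,"wx":0,"wy":0,"wz":0.169,"hand":-1},
  {"x":0,"y":0,"z":0,"wx":0,"wy":0,"wz":0.169,"hand":-1},
])

```text
clock: 9.18
eef_pos: [0.4525, 0.0094, 0.1932]
tcp_rot: [3.084, 0.597, -0.004]
force: [-0.4, 0.1, -0.6]
finger_gap: 0.005
```

Emit:
carry_out([
  {"x":0,"y":0,"z":0,"wx":0,"wy":0,"wz":0.169,"hand":-1},
  {"x":0,"y":0,"z":0,"wx":0,"wy":0,"wz":0.169,"hand":-1},
  {"x":0,"y":0,"z":0,"wx":0,"wy":0,"wz":0,"hand":-1},
  {"x":0,"y":0,"z":0,"wx":0,"wy":0,"wz":0,"hand":-1},
])

```text
clock: 9.68
eef_pos: [0.4531, 0.0095, 0.194]
tcp_rot: [3.14, 0.084, -0.002]
force: [-0.0, -0.2, 0.1]
finger_gap: 0.007
```

```bash
python3 -c "
from h import *
s=arm.sense();print(s['eef_pos'],Ro.from_rotvec(s['tcp_rot']).as_matrix().round(3),s['force'],s['qpos'])"
```

```text
[0.45306089 0.00950844 0.19396139] [[ 0.999  0.053 -0.001]
 [ 0.053 -0.999 -0.   ]
 [-0.001  0.    -1.   ]] [-0.03003369 -0.23659041  0.12820657] [-0.27813688  0.14268398  0.13117331  2.10188833 -0.02358751  0.89976455
 -1.65116869]
```

Emit:
carry_out([
  {"x":0,"y":0,"z":4,"wx":0,"wy":0,"wz":0,"hand":-1},
  {"x":0,"y":0,"z":4,"wx":0,"wy":0,"wz":0,"hand":-1},
  {"x":0,"y":0,"z":3.6,"wx":0,"wy":0,"wz":0,"hand":-1},
  {"x":0,"y":0,"z":2,"wx":0,"wy":0,"wz":0,"hand":-1},
  {"x":0,"y":0,"z":0,"wx":0,"wy":0,"wz":0,"hand":-1},
])

```text
clock: 10.3
eef_pos: [0.4522, 0.0093, 0.0573]
tcp_rot: [3.14, 0.081, -0.006]
force: [-0.3, -0.2, 0.3]
finger_gap: 0.003
```

Emit:
carry_out([
  {"x":0.8,"y":0,"z":0,"wx":0,"wy":0,"wz":0,"hand":-1},
  {"x":0.4,"y":0,"z":0,"wx":0,"wy":0,"wz":0,"hand":-1},
  {"x":0.2,"y":0,"z":0,"wx":0,"wy":0,"wz":0,"hand":-1},
  {"x":0.2,"y":0,"z":0,"wx":0,"wy":0,"wz":0,"hand":-1},
  {"x":0.2,"y":0,"z":0,"wx":0,"wy":0,"wz":0,"hand":-1},
])

```text
clock: 10.92
eef_pos: [0.4716, 0.0104, 0.0588]
tcp_rot: [-3.141, -0.078, -0.0]
force: [0.2, 0.5, -0.2]
finger_gap: 0.007
```

Emit:
carry_out([
  {"x":0.2,"y":0,"z":0,"wx":0,"wy":0,"wz":0,"hand":-1},
  {"x":0.2,"y":0,"z":0,"wx":0,"wy":0,"wz":0,"hand":-1},
  {"x":0.2,"y":0,"z":0,"wx":0,"wy":0,"wz":0,"hand":-1},
  {"x":0.2,"y":0,"z":0,"wx":0,"wy":0,"wz":0,"hand":-1},
  {"x":0.2,"y":0,"z":0,"wx":0,"wy":0,"wz":0,"hand":-1},
])

```text
clock: 11.55
eef_pos: [0.4811, 0.0108, 0.0585]
tcp_rot: [3.141, 0.078, -0.001]
force: [-4.6, 0.1, 1.3]
finger_gap: 0.007
```

In contact, with 4.6 N resisting. Contact came at TCP x of about 0.475.

Emit:
carry_out([
  {"x":0.2,"y":0,"z":0,"wx":0,"wy":0,"wz":0,"hand":-1},
  {"x":0.2,"y":0,"z":0,"wx":0,"wy":0,"wz":0,"hand":-1},
  {"x":0.2,"y":0,"z":0,"wx":0,"wy":0,"wz":0,"hand":-1},
  {"x":0.2,"y":0,"z":0,"wx":0,"wy":0,"wz":0,"hand":-1},
  {"x":0.2,"y":0,"z":0,"wx":0,"wy":0,"wz":0,"hand":-1},
])

```text
clock: 12.18
eef_pos: [0.4912, 0.0113, 0.0585]
tcp_rot: [3.14, 0.078, -0.001]
force: [-4.5, -1.4, -0.4]
finger_gap: 0.006
```

Emit:
carry_out([
  {"x":0.2,"y":0,"z":0,"wx":0,"wy":0,"wz":0,"hand":-1},
  {"x":0.2,"y":0,"z":0,"wx":0,"wy":0,"wz":0,"hand":-1},
  {"x":0.2,"y":0,"z":0,"wx":0,"wy":0,"wz":0,"hand":-1},
  {"x":0.1,"y":0,"z":0,"wx":0,"wy":0,"wz":0,"hand":-1},
])

```text
clock: 12.68
eef_pos: [0.4984, 0.0116, 0.0585]
tcp_rot: [3.14, 0.078, -0.001]
force: [-4.4, -1.3, -1.9]
finger_gap: 0.006
```

Travel is about 24 mm. I'll take it to about 28 mm, then use sub-millimetre steps to stay well under 16 N at the stop.

Emit:
carry_out([
  {"x":0.1,"y":0,"z":0,"wx":0,"wy":0,"wz":0,"hand":-1},
  {"x":0.1,"y":0,"z":0,"wx":0,"wy":0,"wz":0,"hand":-1},
  {"x":0.1,"y":0,"z":0,"wx":0,"wy":0,"wz":0,"hand":-1},
  {"x":0.1,"y":0,"z":0,"wx":0,"wy":0,"wz":0,"hand":-1},
])

```text
clock: 13.18
eef_pos: [0.5021, 0.0118, 0.0585]
tcp_rot: [3.14, 0.078, -0.001]
force: [-5.7, -1.4, -0.8]
finger_gap: 0.006
```

Run:
```python
from h import *
for i in range(6):
    s=arm.sense(); print(s['eef_pos'].round(4),s['force'].round(2))
    if i==0: check('c2.png')
    else: imaging.grab_frame('wrist')
```

```text
[0.5021 0.0118 0.0585] [-5.73 -1.41 -0.81]
side top 314 [0.6124 0.0093 0.1154] [array([0.6346, 0.0167]), np.float64(0.0516)]
side plate 21 [ 0.5202 -0.0355  0.0909] [array([ 0.5197, -0.0371]), array([0.0185, 0.0076]), np.float64(83.7839)]
scene top 234 [0.6091 0.0186 0.1155] [array([0.6082, 0.0153]), np.float64(0.0269)]
scene plate 80 [0.5194 0.0242 0.0911] [array([0.5114, 0.0141]), array([0.0221, 0.1061]), np.float64(2.6384)]
[0.5023 0.0118 0.0585] [-5.04 -1.27 -1.72]
[0.5023 0.0118 0.0585] [-4.83 -1.6  -2.53]
[0.5023 0.0118 0.0585] [-3.95 -2.05 -2.15]
[0.5023 0.0118 0.0585] [-4.73 -1.01 -3.73]
[0.5023 0.0118 0.0585] [-4.39 -1.5  -3.29]
```

View pics/c2.png

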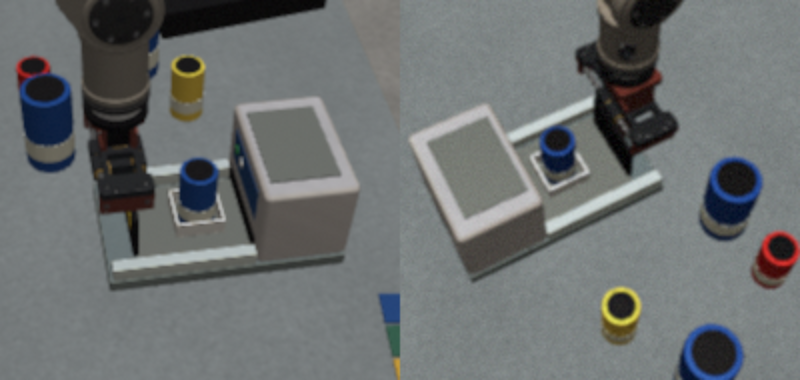

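Fingers against the plate at (130,230) in the side view. The canister is upright and has moved 30.6 mm with the tray, at about 4.7 N. I'll continue in 0.8 mm steps.

Emit:
carry_out([
  {"x":0.04,"y":0,"z":0,"wx":0,"wy":0,"wz":0,"hand":-1},
  {"x":0.04,"y":0,"z":0,"wx":0,"wy":0,"wz":0,"hand":-1},
])

```text
clock: 13.78
eef_pos: [0.5029, 0.0118, 0.0585]
tcp_rot: [3.14, 0.078, -0.001]
force: [-4.5, -2.4, -2.2]
finger_gap: 0.004
```

Emit:
carry_out([
  {"x":0.05,"y":0,"z":0,"wx":0,"wy":0,"wz":0,"hand":-1},
  {"x":0.04,"y":0,"z":0,"wx":0,"wy":0,"wz":0,"hand":-1},
])

```text
clock: 14.02
eef_pos: [0.5038, 0.0119, 0.0585]
tcp_rot: [3.14, 0.078, -0.001]
force: [-5.1, -1.5, -1.5]
finger_gap: 0.007
```

Emit:
carry_out([
  {"x":0.05,"y":0,"z":0,"wx":0,"wy":0,"wz":0,"hand":-1},
  {"x":0.04,"y":0,"z":0,"wx":0,"wy":0,"wz":0,"hand":-1},
])

```text
clock: 14.28
eef_pos: [0.5047, 0.0119, 0.0585]
tcp_rot: [3.14, 0.078, -0.001]
force: [-5.4, -1.2, -2.4]
finger_gap: 0.006
```

Emit:
carry_out([
  {"x":0.05,"y":0,"z":0,"wx":0,"wy":0,"wz":0,"hand":-1},
  {"x":0.04,"y":0,"z":0,"wx":0,"wy":0,"wz":0,"hand":-1},
])

```text
clock: 14.52
eef_pos: [0.5054, 0.0119, 0.0585]
tcp_rot: [3.14, 0.078, -0.002]
force: [-6.0, -2.1, -0.6]
finger_gap: 0.007
```

Emit:
carry_out([
  {"x":0.04,"y":0,"z":0,"wx":0,"wy":0,"wz":0,"hand":-1},
  {"x":0,"y":0,"z":0,"wx":0,"wy":0,"wz":0,"hand":-1},
])

```text
clock: 14.78
eef_pos: [0.5054, 0.012, 0.0585]
tcp_rot: [3.14, 0.078, -0.003]
force: [-8.2, -2.2, 0.0]
finger_gap: 0.004
```

The TCP has stopped advancing and force is up to 8.2 N, so the stop is at about 34 mm. One light nudge to confirm.

Emit:
carry_out([
  {"x":0.03,"y":0,"z":0,"wx":0,"wy":0,"wz":0,"hand":-1},
  {"x":0,"y":0,"z":0,"wx":0,"wy":0,"wz":0,"hand":-1},
])

```text
clock: 15.02
eef_pos: [0.5055, 0.0119, 0.0585]
tcp_rot: [3.14, 0.078, -0.004]
force: [-7.7, -2.2, 1.4]
finger_gap: 0.005
```

The stop is confirmed: 0.7 mm commanded, 0.1 mm gained. I'll back off slowly so the tray follows gently.

Emit:
carry_out([
  {"x":-0.3,"y":0,"z":0,"wx":0,"wy":0,"wz":0,"hand":-1},
  {"x":-0.3,"y":0,"z":0,"wx":0,"wy":0,"wz":0,"hand":-1},
  {"x":-0.3,"y":0,"z":0,"wx":0,"wy":0,"wz":0,"hand":-1},
  {"x":-0.3,"y":0,"z":0,"wx":0,"wy":0,"wz":0,"hand":-1},
  {"x":-0.3,"y":0,"z":0,"wx":0,"wy":0,"wz":0,"hand":-1},
])

```text
clock: 15.65
eef_pos: [0.4925, 0.0117, 0.059]
tcp_rot: [-3.14, -0.078, -0.003]
force: [-0.2, -0.4, -0.7]
finger_gap: -0.0
```

Emit:
carry_out([
  {"x":-0.5,"y":0,"z":0,"wx":0,"wy":0,"wz":0,"hand":-1},
  {"x":-0.8,"y":0,"z":0,"wx":0,"wy":0,"wz":0,"hand":-1},
  {"x":-1,"y":0,"z":0,"wx":0,"wy":0,"wz":0,"hand":-1},
  {"x":-1,"y":0,"z":0,"wx":0,"wy":0,"wz":0,"hand":-1},
  {"x":-0.6,"y":0,"z":0,"wx":0,"wy":0,"wz":0,"hand":-1},
])

```text
clock: 16.27
eef_pos: [0.4518, 0.0094, 0.0587]
tcp_rot: [3.141, 0.078, -0.0]
force: [0.4, 0.3, -0.9]
finger_gap: 0.004
```

Emit:
carry_out([
  {"x":0,"y":0,"z":-3,"wx":0,"wy":0,"wz":0,"hand":-1},
  {"x":0,"y":0,"z":-4,"wx":0,"wy":0,"wz":0,"hand":-1},
  {"x":0,"y":0,"z":-4,"wx":0,"wy":0,"wz":0,"hand":-1},
  {"x":0,"y":0,"z":0,"wx":0,"wy":0,"wz":0,"hand":-1},
])

```text
clock: 16.77
eef_pos: [0.4547, 0.0098, 0.1714]
tcp_rot: [-3.139, -0.078, -0.01]
force: [0.5, 0.7, -0.0]
finger_gap: 0.008
```

Run:
```python
from h import *
check('c3.png'); print(arm.sense()['eef_pos'],arm.sense()['force'])
```

```text
side top 308 [0.603  0.0074 0.1153] [array([0.6289, 0.0156]), np.float64(0.0555)]
side plate 101 [0.5088 0.0054 0.091 ] [array([0.5088, 0.0074]), array([0.008 , 0.1114]), np.float64(2.431)]
scene top 233 [0.5997 0.0182 0.1154] [array([0.5981, 0.0158]), np.float64(0.0257)]
scene plate 100 [0.5094 0.0168 0.0912] [array([0.509, 0.014]), array([0.0095, 0.1083]), np.float64(3.0291)]
[0.45251798 0.00952231 0.16857163] [0.28260098 0.33534867 0.14082932]
```

View pics/c3.png

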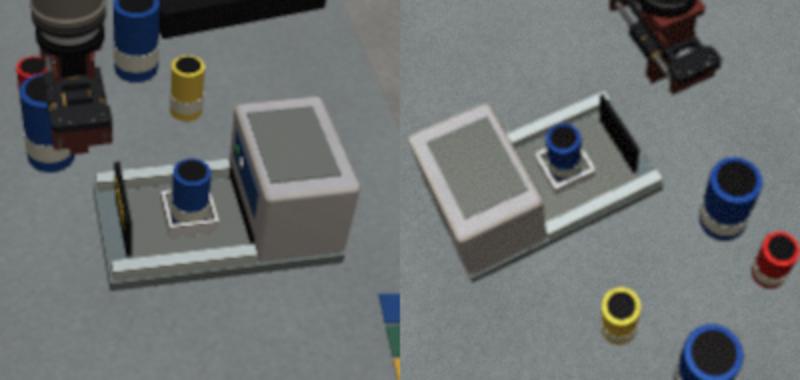

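The tray has stayed in at about 20.5 mm: the plate is at (122,210) in the side view, at x = 0.509. The canister is upright in the well and the robot is clear.

```bash
python3 -c "
from h import *
print(arm.hand_in())"
```

```text
the job is handed in; nothing more can be done
None
```

The blue canister stands upright in the tray's white well, the tray is latched in, and the job is handed in. No verdict is reported.

- **Placing:** I gripped the 50 mm blue canister and lowered it onto the well floor, with about 9 N at contact. I then let go; the check afterwards showed it upright and centred with the tray still out.
- **Pressing:** I pushed the plate with shut fingers against about 4–6 N of resistance. In small steps I reached the firm stop at about 34 mm, where the highest force I read was 8.2 N. Then I backed off slowly.
- **Last check:** Both views put the plate about 20.5 mm in from its starting position, and the canister moved the same distance in the scene view. That fits a latched tray. The canister is still upright in its well, and the robot was clear with wrist forces near zero. The yellow and red canisters looked undisturbed; I didn't re-measure their positions, and the tester pot wasn't in the final pictures.

The two fixed cameras disagreed by about 5 mm in y, so I used the wrist camera for the canister and well positions. In the later checks, the side-view circle fits of the canister top were spoiled by the housing, so I relied on the scene view for it.

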